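# Put the mixed-up gearbox parts back in their own dishes

### The job

The three gearbox parts on the bench stand in one another's dishes. Swap them round so that the piston stands in the yellow dish, the gear in the blue one and the carrier in the green one, each upright and flat on the dish floor, using the empty grey dish as the waiting place on the way and leaving it empty again. Set each part down gently rather than dropping it, and leave the valve body, the oil can and the tub of grease undisturbed.

Things in the scene. Friction and masses are not known exactly. Their poses are not given: they have to be found in the camera images.
- piston: Accumulator piston of bare aluminium with a yellow seal round its flange and a yellow dot on top of the hub. Rigid and round: a flange 56 mm in diameter and 14 mm thick at the bottom, and a straight round hub, 26 mm in diameter, rising from it to 52 mm above the underside (grip it by the hub, from above). Origin: centre of the underside; z up along the hub; yaw does not matter.
- gear: Toothed steel sun gear with a blue ring on top of the flange and a blue dot on top of the hub. Rigid and round: a flange 56 mm in diameter and 14 mm thick at the bottom, and a straight round hub, 26 mm in diameter, rising from it to 52 mm above the underside (grip it by the hub, from above). Origin: centre of the underside; z up along the hub; yaw does not matter.
- carrier: Brass planet carrier with a green plate on the flange (three small steel pin heads in it) and a green dot on top of the hub. Rigid and round: a flange 56 mm in diameter and 14 mm thick at the bottom, and a straight round hub, 26 mm in diameter, rising from it to 52 mm above the underside (grip it by the hub, from above). Origin: centre of the underside; z up along the hub; yaw does not matter.
- dish_yellow: Yellow round magnetic parts dish, the place of the piston. It clings to the steel bench and does not move. Outside diameter 96 mm at the rim, 16 mm high; inside diameter 80 mm at the floor; the inner floor is 4 mm above the bench. Origin: centre of its underside, on the bench.
- dish_blue: Blue round magnetic parts dish, the place of the gear. It clings to the steel bench and does not move. Outside diameter 96 mm at the rim, 16 mm high; inside diameter 80 mm at the floor; the inner floor is 4 mm above the bench. Origin: centre of its underside, on the bench.
- dish_green: Green round magnetic parts dish, the place of the carrier. It clings to the steel bench and does not move. Outside diameter 96 mm at the rim, 16 mm high; inside diameter 80 mm at the floor; the inner floor is 4 mm above the bench. Origin: centre of its underside, on the bench.
- dish_grey: Grey round magnetic parts dish, empty at the start, the waiting place. It clings to the steel bench and does not move. Outside diameter 96 mm at the rim, 16 mm high; inside diameter 80 mm at the floor; the inner floor is 4 mm above the bench. Origin: centre of its underside, on the bench.
- valve_body: Aluminium valve body lying flat and loose on the bench, 110 x 80 x 26 mm. Origin: centre of the underside. To be left alone.
- oil_can: Small red oil can, loose and upright, body 62 mm in diameter, 130 mm high to the tip of its thin spout, which reaches 31 mm from the axis along its y; the handle reaches 45 mm the other way. Origin: centre of the underside. To be left alone.
- tub: White round tub of grease with a blue band, closed, loose, 90 mm in diameter and 78 mm high. Origin: centre of the underside. To be left alone.

How it is judged:
By the outcome, as a careful person would: the job done as asked, in the order asked, and still so for the second after the job is handed in, with the robot touching nothing.
It also fails if it takes over 106 s, if anything falls off the work surface, if the arm or the gripper's body presses on something with over 40 N, if the wrist force passes 120 N, or if a joint passes its speed limit or range.

### The arm

A 6-joint arm with a two-finger parallel gripper is mounted at the origin on the work surface. World frame = base frame: x ahead of the robot, y to its left, z up, the work surface at z = 0. Lengths are in m, angles in degrees, forces in N, time in s.
With the tool pointing down it reaches from about 0.3 to 0.75 m from the base axis. Payload 8.5 kg.
Tool frame: the origin (TCP) lies midway between the tips of the shut fingers; the grasp point (between the pads) lies 19 mm behind it; z points along the fingers, y is the line along which they close (so a half turn about z gives the same grasp; the last joint's range is limited). The gripper opens to 85 mm and grips with 20 to 120 N. Pads are 22 mm wide; open, the fingers measure 114 mm over their backs; the gripper's body (76 mm by 85 mm) begins 54 mm behind the grasp point. The pads swing forward as they close: fully open they stand 13 mm farther back than shut.
Start: joints at [-83.612, 21.807, 74.336, -0, 83.858, -12.336], TCP at [0.177, -0.521, 0.231] pointing down, gripper open.
Joint ranges: [-178.18, 178.18], [-50.72, 133.34], [12.68, 142.11], [-81.47, 261.47], [9.98, 163.14], [-165.26, 165.26]. Speed limits (degrees/s): [136.94, 136.94, 180, 180, 180, 180].

### API

Orientations are given as a 3x3 rotation matrix whose columns are the frame's x, y, z axes.
In Python, from rig import env, get_image, close_job gives the robot as it stands.
- The arm moves only by the tool step_arm, never from a script. Its argument "targets" is a list of rows, each a list of 2 entries, a list of its own where there are three numbers: the shift along the tool's x, y, z as a fraction of full scale, then the turn, a rotation vector about the tool's x, y, z as a fraction of full scale. In form: [[[x, y, z], [wx, wy, wz]], ...]. A call has 1 to 10 rows; each row is the pose to reach, as a shift and turn from the pose commanded when the call began, along the tool's axes at that moment; what a row does not reach only later rows make up. Full scale, the value 1, is 0.3 m for a shift and 45 degrees for a turn. A row lasts 1/12 s, in which the tool goes at most 41.7 mm and 7.16 degrees, less where a joint would pass 70% of its speed; a pose out of reach is approached as far as the arm can. A call with a number of a shift or a turn outside -1 to 1 is refused whole. A call with a gripper value outside its range is refused whole. "jaw" is the finger opening in mm, from 0 to 85.4, set as the call begins (left out, the last holds). The fingers move at their own pace and stop on an object; "grip_force" is the grip in N (left out, the last holds). Time passes only in rows, so rows that repeat a pose let the fingers close. It gives the time, the measured TCP pose, the force, the opening and the grip force at its end, in the units of the state.
- env.observe(): the state, without advancing time (a new reading comes with each control period).
- get_image(name): name is "scene" or "side" or "wrist"; returns a dict with "img" (480x640x3 uint8, red, green, blue), "z_map" (480x640 float32, m along the optical axis (not along the pixel's ray), 0 where there is no reading), "intrinsics" (3x3 intrinsics, pixels), "rvec" (rotation vector, rad) and "tvec" (3), from world to camera coordinates, as OpenCV has them. Camera axes: x right, y down, z forward; pixel columns grow to the right and rows downward; lengths in m; the calibration is good to about 2 mm. A picture is of the moment at which its call begins.
- close_job(): hands the job in; it is judged then, once.
The state is a dict: "time_s": time; "q": joint angles; "qvel": joint speeds; "joint_efforts": joint torques, N m; "position": TCP position; "tool_rot": TCP orientation; "ft_force": force on the tool from outside, world axes, zero at the start; "wrist_torque": the same for the moment, N m; "grip_width": finger opening in m; "gripper_force": force on a finger pad.
Only numpy, scipy, OpenCV 4.12 (cv2) and the standard library are available. Lean on these libraries where they do the work, as an engineer would, in place of code of your own. Each camera call takes 0.05 s, during which the arm holds its last target. There are 200 camera calls.

## Working session

There is one attempt and no reset: what is moved stays moved. The work goes in short steps, Python scripts to look and compute and a tool call to move; the robot and the scene stay as the last step left them, time stands still between calls to the robot, and variables do not carry over. Pictures are saved under pics/ and viewed, at most 14 in all, crops included, and the job is handed in when it is done.

Besides the shell and the picture viewer there is one more tool, called in YAML: its name, and indented under it one key for each argument. step_arm: Moves the arm, as the interface text tells. Its arguments: {"type":"object","properties":{"targets":{"type":"array","items":{"type":"array"}},"jaw":{"type":"number"},"grip_force":{"type":"number"}},"required":["targets"]}

```bash
mkdir -p pics; cat > h.py <<'E'
import numpy as np, cv2
from rig import env, get_image, close_job
def cap(name, save=None):
    d=get_image(name)
    if save: cv2.imwrite(f'pics/{save}.png', d['img'][:,:,::-1])
    R=cv2.Rodrigues(np.array(d['rvec'],float))[0]; t=np.array(d['tvec'],float).reshape(3)
    return d,R,t,np.array(d['intrinsics'])
def ray(c,u,v,z):
    d,R,t,K=c
    o=-R.T@t; r=R.T@np.linalg.inv(K)@np.array([u,v,1.])
    return o+r*(z-o[2])/r[2]
def cloud(c):
    d,R,t,K=c
    v,u=np.mgrid[:480,:640]; Z=d['z_map']
    P=np.stack([(u-K[0,2])/K[0,0]*Z,(v-K[1,2])/K[1,1]*Z,Z],-1)
    W=(P-t)@R; W[Z==0]=np.nan
    return W
E
python3 - <<'E'
from h import *
for n in ['scene','side','wrist']:
    c=cap(n,n+'0'); print(n,-c[1].T@c[2], c[1][2])
s=env.observe(); print(s['time_s'],s['position'],s['tool_rot'],s['grip_width'])
E
```

```text
scene [ 1.32007914 -0.3366413   0.73634716] [-0.69148271  0.32281253 -0.64625361]
side [ 0.46913291 -0.56794099  0.75079248] [ 0.13352094  0.6212473  -0.77215539]
wrist [ 0.23825938 -0.49914308  0.37271725] [-0.24606914 -0.08304294 -0.96568828]
0.15 [ 0.17652437 -0.52067055  0.23085241] [[ 9.47085385e-01  3.20981714e-01 -1.14576969e-04]
 [ 3.20981636e-01 -9.47084753e-01  1.12242525e-03]
 [ 2.51763878e-04 -1.09980965e-03 -9.99999364e-01]] 0.08553283454171792
```

View pics/scene0.png

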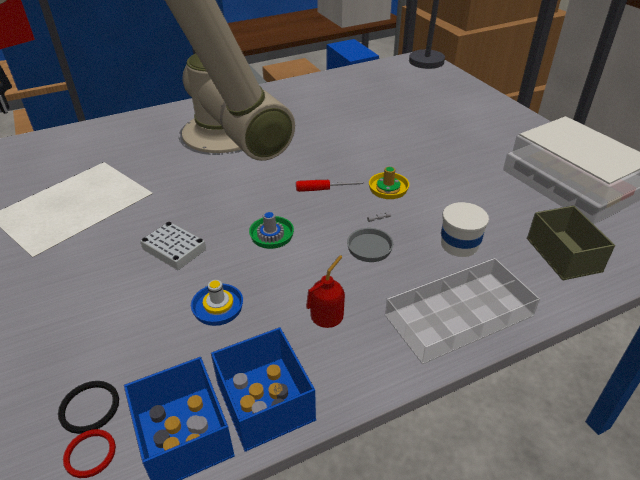

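View pics/side0.png

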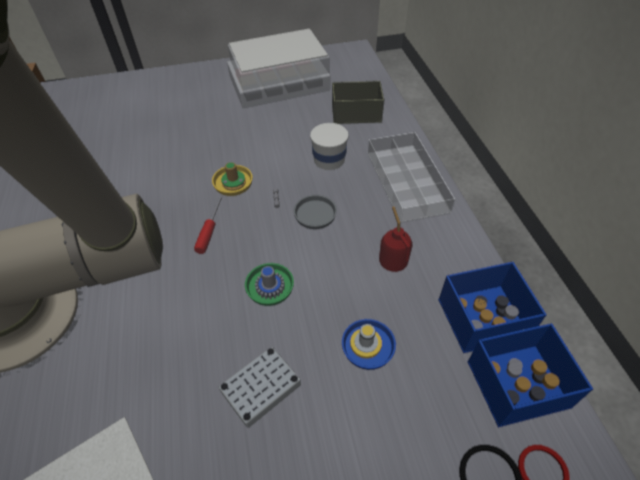

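The scene view shows the piston in the blue dish (217,300), the gear in the green one (271,230) and the carrier in the yellow one (389,184). The grey dish is empty at (370,244), with the oil can at (326,300) and the tub at (463,228). The side view agrees.

```bash
cat > m.py <<'E'
from h import *
from scipy.optimize import least_squares
dots={'piston':((215,286),(367,331)),'gear':((269,216),(267,272)),'carrier':((389,171),(231,168))}
dish={'blue':((217,303),(369,344)),'green':((271,231),(270,284)),'yellow':((389,184),(232,180)),'grey':((370,244),(315,211))}
hue={'piston':(20,35),'gear':(105,125),'carrier':(50,80),'blue':(105,125),'green':(50,80),'yellow':(20,35)}
for i,n in enumerate(['scene','side']):
    c=cap(n); W=cloud(c); hsv=cv2.cvtColor(c[0]['img'],cv2.COLOR_RGB2HSV)
    def mask(k,s=120): 
        return ((hsv[...,0]>=hue[k][0])&(hsv[...,0]<=hue[k][1])&(hsv[...,1]>s)&(hsv[...,2]>50))
    for k,p in dots.items():
        m=mask(k).astype(np.uint8); _,L,st,ce=cv2.connectedComponentsWithStats(m)
        b=min(range(1,len(ce)),key=lambda j:np.hypot(*(ce[j]-p[i]))+(99 if st[j][4]<12 else 0))
        print(n,k,ce[b].round(1),st[b][4],ray(c,*ce[b],.056).round(4))
    for k,p in dish.items():
        g=ray(c,*p[i],.01)
        near=np.hypot(W[...,0]-g[0],W[...,1]-g[1])<.06
        s=near&(W[...,2]>.010)&(W[...,2]<.020)
        if k in hue: s&=mask(k)
        P=W[s][:,:2]; P=P[np.hypot(*(P-g[:2]).T)>.034]
        r=least_squares(lambda x:np.hypot(*(P-x).T)-.0445,g[:2],loss='soft_l1',f_scale=.002)
        print(n,k,len(P),r.x.round(4),'rms',np.sqrt(np.mean(r.fun**2)).round(4))
    for k,p in {'can':((326,300),(396,250)),'tub':((463,228),(329,142)),'valve':((173,243),(260,386))}.items():
        g=ray(c,*p[i],.03); s=(np.hypot(W[...,0]-g[0],W[...,1]-g[1])<.1)&(W[...,2]>.02)
        lab=cv2.connectedComponents(s.astype(np.uint8))[1]; q=W[lab==lab[p[i][1],p[i][0]]]
        print(n,k,np.percentile(q,1,0).round(3),np.percentile(q,99,0).round(3))
E
python3 m.py
```

```text
scene piston [214.3 283.7] 66 [ 0.6238 -0.2126  0.056 ]
scene gear [268.5 214.5] 43 [ 0.4793 -0.0506  0.056 ]
scene carrier [389.3 168.6] 26 [0.4432 0.2627 0.056 ]
scene blue 320 [ 0.6283 -0.2155] rms 0.0016
scene green 231 [ 0.4795 -0.048 ] rms 0.0019
scene yellow 190 [0.4423 0.2644] rms 0.0022
scene grey 300 [0.6079 0.1179] rms 0.002
scene can [ 0.719 -0.084  0.021] [ 0.764 -0.017  0.126]
scene tub [0.642 0.247 0.022] [0.725 0.331 0.079]
scene valve [ 0.375 -0.3    0.021] [ 0.493 -0.195  0.028]
side piston [367.2 330. ] 66 [ 0.6243 -0.2132  0.056 ]
side gear [267.  270.8] 56 [ 0.4794 -0.051   0.056 ]
side carrier [240.3 175.4] 16 [0.4627 0.2222 0.056 ]
side blue 433 [ 0.6279 -0.2169] rms 0.0012
side green 98 [ 0.4793 -0.0496] rms 0.0012
side yellow 183 [0.4421 0.2633] rms 0.0015
side grey 313 [0.6078 0.1173] rms 0.0018
side can [ 0.705 -0.085  0.021] [ 0.76  -0.02   0.128]
side tub [0.64  0.247 0.022] [0.722 0.33  0.081]
side valve [ 0.374 -0.302  0.022] [ 0.491 -0.197  0.029]
```

step_arm:
  targets:
    - [[0.06,-0.017,0.01],[0,0,0.1]]
    - [[0.16,-0.045,0.03],[0,0,0.2]]
    - [[0.29,-0.08,0.06],[0,0,0.3]]
    - [[0.42,-0.117,0.08],[0,0,0.4156]]
    - [[0.55,-0.153,0.11],[0,0,0.4156]]
    - [[0.67,-0.187,0.13],[0,0,0.4156]]
    - [[0.77,-0.214,0.15],[0,0,0.4156]]
    - [[0.83,-0.231,0.16],[0,0,0.4156]]
    - [[0.855,-0.238,0.167],[0,0,0.4156]]
    - [[0.855,-0.238,0.167],[0,0,0.4156]]
  jaw: 60
  grip_force: 40

```text
time_s: 1.08
position: [0.3973, -0.37, 0.1808]
tool_rot: [[1.0, 0.003, -0.0], [0.003, -1.0, 0.001], [-0.0, -0.001, -1.0]]
ft_force: [-0.1, 0.6, 0.4]
grip_width: 0.0599
gripper_force: 0.0
```

step_arm:
  targets:
    - [[0.05,-0.035,0.01],[0,0,0]]
    - [[0.14,-0.1,0.04],[0,0,0]]
    - [[0.25,-0.173,0.07],[0,0,0]]
    - [[0.36,-0.25,0.1],[0,0,0]]
    - [[0.47,-0.325,0.13],[0,0,0]]
    - [[0.58,-0.4,0.16],[0,0,0]]
    - [[0.67,-0.463,0.18],[0,0,0]]
    - [[0.73,-0.505,0.2],[0,0,0]]
    - [[0.757,-0.523,0.203],[0,0,0]]
    - [[0.757,-0.523,0.203],[0,0,0]]

```text
time_s: 1.92
position: [0.624, -0.2141, 0.1198]
tool_rot: [[1.0, 0.001, -0.001], [0.001, -1.0, 0.0], [-0.001, -0.0, -1.0]]
ft_force: [0.0, 0.1, 0.1]
grip_width: 0.0601
gripper_force: 0.0
```

```bash
python3 - <<'E'
from h import *
c=cap('wrist','w1'); s=env.observe(); print(s['time_s'],s['position'],s['q'])
E
```

```text
1.9667 [ 0.62317739 -0.21504217  0.1203243 ] [-2.92938789e+01  3.77477091e+01  6.48387096e+01 -2.93848104e-02
  7.74192498e+01  6.07030833e+01]
```

View pics/w1.png

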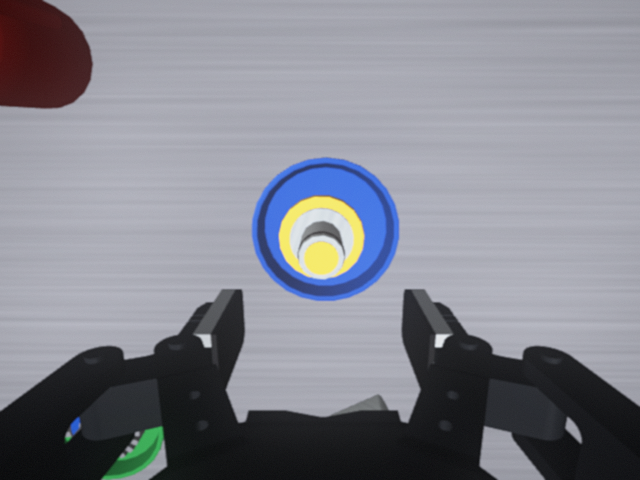

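The wrist view shows the piston dot at (321,258), midway between the open fingers (242 and 404), with the blue dish all round it. I'll go down.

step_arm:
  targets:
    - [[0,0,0.03],[0,0,0]]
    - [[0,0,0.08],[0,0,0]]
    - [[0,0,0.14],[0,0,0]]
    - [[0,0,0.2],[0,0,0]]
    - [[0,0,0.25],[0,0,0]]
    - [[0,0,0.285],[0,0,0]]
    - [[0,0,0.305],[0,0,0]]
    - [[0,0,0.312],[0,0,0]]
    - [[0,0,0.312],[0,0,0]]

```text
time_s: 2.72
position: [0.6234, -0.2145, 0.0268]
tool_rot: [[1.0, -0.0, 0.0], [-0.0, -1.0, -0.0], [0.0, 0.0, -1.0]]
ft_force: [0.5, -0.3, -0.3]
grip_width: 0.06
gripper_force: 0.0
```

step_arm:
  targets:
    - [[0,0,0],[0,0,0]]
    - [[0,0,0],[0,0,0]]
    - [[0,0,0],[0,0,0]]
    - [[0,0,0],[0,0,0]]
    - [[0,0,0],[0,0,0]]
    - [[0,0,0],[0,0,0]]
    - [[0,0,0],[0,0,0]]
    - [[0,0,0],[0,0,0]]
  jaw: 15
  grip_force: 40

```text
time_s: 3.38
position: [0.624, -0.2141, 0.0277]
tool_rot: [[1.0, 0.0, 0.001], [0.0, -1.0, -0.001], [0.001, 0.001, -1.0]]
ft_force: [-1.3, 0.3, 5.6]
grip_width: 0.0248
gripper_force: 39.6
```

step_arm:
  targets:
    - [[0,0,-0.01],[0,0,0]]
    - [[0,0,-0.03],[0,0,0]]
    - [[0,0,-0.07],[0,0,0]]
    - [[0,0,-0.12],[0,0,0]]
    - [[0,0,-0.17],[0,0,0]]
    - [[0,0,-0.22],[0,0,0]]
    - [[0,0,-0.27],[0,0,0]]
    - [[0,0,-0.305],[0,0,0]]
    - [[0,0,-0.325],[0,0,0]]
    - [[0,0,-0.333],[0,0,0]]

```text
time_s: 4.22
position: [0.6238, -0.214, 0.1279]
tool_rot: [[1.0, 0.0, 0.001], [0.0, -1.0, -0.001], [0.001, 0.001, -1.0]]
ft_force: [0.5, -0.2, -1.4]
grip_width: 0.0248
gripper_force: 39.4
```

```bash
python3 - <<'E'
from h import *
c=cap('side','s1'); s=env.observe(); print(s['time_s'],s['position'],s['ft_force'])
cv2.imwrite('pics/s1c.png',cv2.resize(c[0]['img'][200:440,220:540,::-1],(640,480)))
E
```

```text
4.2667 [ 0.62372941 -0.2139575   0.12744808] [ 0.63124089 -0.48713055 -1.32430577]
```

View pics/s1c.png

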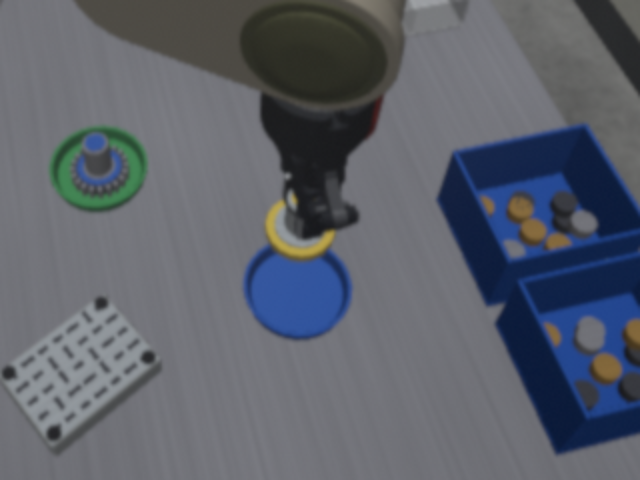

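The crop shows the piston hanging upright in the fingers at (300,230), clear of the blue dish (298,288). I'll carry it to the grey dish.

step_arm:
  targets:
    - [[0,-0.03,0],[0,0,0]]
    - [[-0.01,-0.1,0],[0,0,0]]
    - [[-0.015,-0.2,0],[0,0,0]]
    - [[-0.02,-0.31,0],[0,0,0]]
    - [[-0.025,-0.43,0],[0,0,0]]
    - [[-0.03,-0.55,0],[0,0,0]]
    - [[-0.035,-0.67,0],[0,0,0]]
    - [[-0.04,-0.78,0],[0,0,0]]
    - [[-0.045,-0.88,0],[0,0,0]]
    - [[-0.053,-0.96,0],[0,0,0]]

```text
time_s: 5.1
position: [0.6065, 0.0771, 0.1257]
tool_rot: [[1.0, 0.002, -0.002], [0.002, -1.0, 0.001], [-0.002, -0.001, -1.0]]
ft_force: [1.1, -0.9, -2.3]
grip_width: 0.025
gripper_force: 39.5
```

step_arm:
  targets:
    - [[0,-0.06,0],[0,0,0]]
    - [[0,-0.1,0],[0,0,0]]
    - [[0,-0.13,0.01],[0,0,0]]
    - [[0,-0.145,0.03],[0,0,0]]
    - [[0,-0.145,0.07],[0,0,0]]
    - [[0,-0.145,0.12],[0,0,0]]
    - [[0,-0.145,0.165],[0,0,0]]
    - [[0,-0.145,0.2],[0,0,0]]
    - [[0,-0.145,0.22],[0,0,0]]
    - [[0,-0.145,0.23],[0,0,0]]

```text
time_s: 5.93
position: [0.6073, 0.1171, 0.0564]
tool_rot: [[1.0, -0.0, -0.002], [-0.0, -1.0, -0.0], [-0.002, 0.0, -1.0]]
ft_force: [0.3, -0.3, -2.2]
grip_width: 0.0245
gripper_force: 39.5
```

step_arm:
  targets:
    - [[0,0,0.025],[0,0,0]]
    - [[0,0,0.055],[0,0,0]]
    - [[0,0,0.075],[0,0,0]]
    - [[0,0,0.087],[0,0,0]]
    - [[0,0,0.093],[0,0,0]]
    - [[0,0,0.097],[0,0,0]]
    - [[0,0,0.099],[0,0,0]]
    - [[0,0,0.1],[0,0,0]]
    - [[0,0,0.1],[0,0,0]]

```text
time_s: 6.68
position: [0.6077, 0.1176, 0.0279]
tool_rot: [[1.0, 0.0, 0.0], [0.0, -1.0, -0.0], [0.0, 0.0, -1.0]]
ft_force: [-0.0, 0.5, -2.5]
grip_width: 0.0247
gripper_force: 39.5
```

step_arm:
  targets:
    - [[0,0,0.001],[0,0,0]]
    - [[0,0,0.002],[0,0,0]]
    - [[0,0,0.003],[0,0,0]]
    - [[0,0,0.004],[0,0,0]]
    - [[0,0,0.004],[0,0,0]]
    - [[0,0,0.004],[0,0,0]]

```text
time_s: 7.18
position: [0.6077, 0.1176, 0.0277]
tool_rot: [[1.0, 0.001, 0.001], [0.001, -1.0, -0.0], [0.001, 0.0, -1.0]]
ft_force: [-3.8, 0.6, 7.6]
grip_width: 0.025
gripper_force: 40.4
```

step_arm:
  targets:
    - [[0,0,0],[0,0,0]]
    - [[0,0,0],[0,0,0]]
    - [[0,0,0],[0,0,0]]
    - [[0,0,0],[0,0,0]]
    - [[0,0,0],[0,0,0]]
    - [[0,0,0],[0,0,0]]
  jaw: 60

```text
time_s: 7.68
position: [0.6076, 0.1176, 0.0263]
tool_rot: [[1.0, 0.0, -0.0], [0.0, -1.0, -0.0], [-0.0, 0.0, -1.0]]
ft_force: [0.0, -0.2, 0.1]
grip_width: 0.0599
gripper_force: 0.0
```

step_arm:
  targets:
    - [[0,0,-0.02],[0,0,0]]
    - [[0,0,-0.06],[0,0,0]]
    - [[0,0,-0.12],[0,0,0]]
    - [[0,0,-0.18],[0,0,0]]
    - [[0,0,-0.24],[0,0,0]]
    - [[0,0,-0.29],[0,0,0]]
    - [[0,0,-0.32],[0,0,0]]
    - [[0,0,-0.333],[0,0,0]]

```text
time_s: 8.35
position: [0.608, 0.1176, 0.128]
tool_rot: [[1.0, 0.0, 0.002], [0.0, -1.0, 0.0], [0.002, -0.0, -1.0]]
ft_force: [0.4, -0.8, 0.1]
grip_width: 0.0598
gripper_force: 0.0
```

step_arm:
  targets:
    - [[-0.03,0.04,0],[0,0,0]]
    - [[-0.08,0.11,0],[0,0,0]]
    - [[-0.15,0.2,0],[0,0,0]]
    - [[-0.22,0.29,0],[0,0,0]]
    - [[-0.29,0.38,0],[0,0,0]]
    - [[-0.35,0.46,0],[0,0,0]]
    - [[-0.4,0.52,0],[0,0,0]]
    - [[-0.42,0.555,0],[0,0,0]]
    - [[-0.428,0.562,0],[0,0,0]]
    - [[-0.428,0.562,0],[0,0,0]]

```text
time_s: 9.18
position: [0.4789, -0.0514, 0.1261]
tool_rot: [[1.0, -0.001, -0.001], [-0.001, -1.0, 0.0], [-0.001, -0.0, -1.0]]
ft_force: [0.2, -0.4, 0.0]
grip_width: 0.0599
gripper_force: 0.0
```

```bash
python3 - <<'E'
from h import *
c=cap('scene','sc2'); w=cap('wrist'); s=env.observe(); print(s['time_s'],s['position'],s['q'][5])
hc=c[0]['img'][120:360,160:480,::-1]
cv2.imwrite('pics/v2.png',np.hstack([cv2.resize(hc,(400,300)),cv2.resize(w[0]['img'][...,::-1],(400,300))]))
E
```

```text
9.2833 [ 0.47953593 -0.05058203  0.12613466] 69.82278646929944
```

View pics/v2.png

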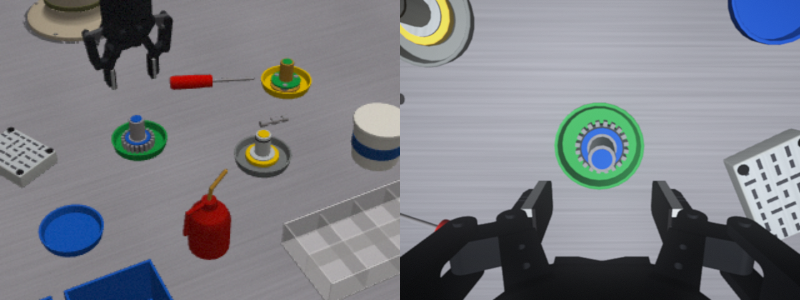

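The left half shows the piston upright in the grey dish at (262,148). The right half shows the gear centred between the fingers at (601,158). I'll go down and grip.

step_arm:
  targets:
    - [[0,0,0.03],[0,0,0]]
    - [[0,0,0.08],[0,0,0]]
    - [[0,0,0.14],[0,0,0]]
    - [[0,0,0.2],[0,0,0]]
    - [[0,0,0.25],[0,0,0]]
    - [[0,0,0.29],[0,0,0]]
    - [[0,0,0.315],[0,0,0]]
    - [[0,0,0.328],[0,0,0]]
    - [[0,0,0.328],[0,0,0]]

```text
time_s: 10.03
position: [0.4791, -0.0506, 0.0271]
tool_rot: [[1.0, 0.001, -0.001], [0.001, -1.0, 0.0], [-0.001, -0.0, -1.0]]
ft_force: [0.3, -0.2, 0.2]
grip_width: 0.0597
gripper_force: 0.0
```

step_arm:
  targets:
    - [[0,0,0],[0,0,0]]
    - [[0,0,0],[0,0,0]]
    - [[0,0,0],[0,0,0]]
    - [[0,0,0],[0,0,0]]
    - [[0,0,0],[0,0,0]]
    - [[0,0,0],[0,0,0]]
    - [[0,0,0],[0,0,0]]
    - [[0,0,0],[0,0,0]]
  jaw: 15
  grip_force: 50

```text
time_s: 10.7
position: [0.4796, -0.0511, 0.0287]
tool_rot: [[1.0, 0.0, 0.001], [0.0, -1.0, -0.0], [0.001, 0.0, -1.0]]
ft_force: [-0.9, 0.9, 7.0]
grip_width: 0.0248
gripper_force: 49.1
```

step_arm:
  targets:
    - [[0,0,-0.01],[0,0,0]]
    - [[0,0,-0.03],[0,0,0]]
    - [[0,0,-0.07],[0,0,0]]
    - [[0,0,-0.12],[0,0,0]]
    - [[0,0,-0.17],[0,0,0]]
    - [[0,0,-0.22],[0,0,0]]
    - [[0,0,-0.27],[0,0,0]]
    - [[0,0,-0.305],[0,0,0]]
    - [[0,0,-0.325],[0,0,0]]
    - [[0,0,-0.333],[0,0,0]]

```text
time_s: 11.53
position: [0.4794, -0.0511, 0.1288]
tool_rot: [[1.0, 0.0, 0.001], [0.0, -1.0, -0.0], [0.001, 0.0, -1.0]]
ft_force: [-0.6, -0.2, -1.6]
grip_width: 0.0248
gripper_force: 49.2
```

step_arm:
  targets:
    - [[0.03,0.033,0],[0,0,0]]
    - [[0.08,0.09,0],[0,0,0]]
    - [[0.15,0.167,0],[0,0,0]]
    - [[0.22,0.245,0],[0,0,0]]
    - [[0.29,0.322,0],[0,0,0]]
    - [[0.36,0.4,0],[0,0,0]]
    - [[0.42,0.466,0],[0,0,0]]
    - [[0.465,0.516,0],[0,0,0]]
    - [[0.488,0.542,0],[0,0,0]]
    - [[0.495,0.55,0],[0,0,0]]

```text
time_s: 12.37
position: [0.6282, -0.2173, 0.1263]
tool_rot: [[1.0, -0.001, -0.001], [-0.001, -1.0, 0.001], [-0.001, -0.001, -1.0]]
ft_force: [-0.0, 1.1, -2.2]
grip_width: 0.0244
gripper_force: 49.3
```

step_arm:
  targets:
    - [[0,0,0.02],[0,0,0]]
    - [[0,0,0.06],[0,0,0]]
    - [[0,0,0.11],[0,0,0]]
    - [[0,0,0.16],[0,0,0]]
    - [[0,0,0.21],[0,0,0]]
    - [[0,0,0.25],[0,0,0]]
    - [[0,0,0.28],[0,0,0]]
    - [[0,0,0.3],[0,0,0]]
    - [[0,0,0.31],[0,0,0]]
    - [[0,0,0.315],[0,0,0]]

```text
time_s: 13.2
position: [0.6278, -0.2159, 0.0332]
tool_rot: [[1.0, 0.0, 0.0], [0.0, -1.0, 0.0], [0.0, -0.0, -1.0]]
ft_force: [0.2, 0.2, -1.6]
grip_width: 0.0248
gripper_force: 49.3
```

step_arm:
  targets:
    - [[0,0,0.004],[0,0,0]]
    - [[0,0,0.008],[0,0,0]]
    - [[0,0,0.01],[0,0,0]]
    - [[0,0,0.012],[0,0,0]]
    - [[0,0,0.013],[0,0,0]]
    - [[0,0,0.013],[0,0,0]]
    - [[0,0,0.013],[0,0,0]]

```text
time_s: 13.78
position: [0.6278, -0.2161, 0.0295]
tool_rot: [[1.0, 0.0, 0.0], [0.0, -1.0, -0.0], [0.0, 0.0, -1.0]]
ft_force: [-0.1, -0.1, -2.5]
grip_width: 0.0242
gripper_force: 49.3
```

Still hanging by about 1 mm, so down slowly by 1.8 mm.

step_arm:
  targets:
    - [[0,0,0.001],[0,0,0]]
    - [[0,0,0.002],[0,0,0]]
    - [[0,0,0.003],[0,0,0]]
    - [[0,0,0.004],[0,0,0]]
    - [[0,0,0.005],[0,0,0]]
    - [[0,0,0.006],[0,0,0]]
    - [[0,0,0.006],[0,0,0]]

```text
time_s: 14.37
position: [0.6278, -0.216, 0.0287]
tool_rot: [[1.0, 0.001, 0.0], [0.001, -1.0, -0.0], [0.0, 0.0, -1.0]]
ft_force: [-3.1, 1.4, 6.7]
grip_width: 0.0242
gripper_force: 49.9
```

step_arm:
  targets:
    - [[0,0,0],[0,0,0]]
    - [[0,0,0],[0,0,0]]
    - [[0,0,0],[0,0,0]]
    - [[0,0,0],[0,0,0]]
    - [[0,0,0],[0,0,0]]
    - [[0,0,0],[0,0,0]]
  jaw: 60

```text
time_s: 14.87
position: [0.6278, -0.216, 0.0275]
tool_rot: [[1.0, 0.0, -0.0], [0.0, -1.0, 0.0], [-0.0, -0.0, -1.0]]
ft_force: [0.4, -0.2, -0.0]
grip_width: 0.0602
gripper_force: 0.0
```

step_arm:
  targets:
    - [[0,0,-0.02],[0,0,0]]
    - [[0,0,-0.06],[0,0,0]]
    - [[0,0,-0.12],[0,0,0]]
    - [[0,0,-0.18],[0,0,0]]
    - [[0,0,-0.24],[0,0,0]]
    - [[0,0,-0.29],[0,0,0]]
    - [[0,0,-0.32],[0,0,0]]
    - [[0,0,-0.333],[0,0,0]]

```text
time_s: 15.53
position: [0.6283, -0.2163, 0.13]
tool_rot: [[1.0, 0.0, 0.003], [0.0, -1.0, -0.002], [0.003, 0.002, -1.0]]
ft_force: [-0.5, -0.2, -1.2]
grip_width: 0.0599
gripper_force: 0.0
```

step_arm:
  targets:
    - [[-0.015,-0.04,0],[0,0,0]]
    - [[-0.045,-0.12,0],[0,0,0]]
    - [[-0.085,-0.22,0],[0,0,0]]
    - [[-0.13,-0.33,0],[0,0,0]]
    - [[-0.17,-0.44,0],[0,0,0]]
    - [[-0.21,-0.55,0],[0,0,0]]
    - [[-0.25,-0.65,0],[0,0,0]]
    - [[-0.28,-0.73,0],[0,0,0]]
    - [[-0.3,-0.78,0],[0,0,0]]
    - [[-0.308,-0.8,0],[0,0,0]]

```text
time_s: 16.37
position: [0.5341, 0.026, 0.1274]
tool_rot: [[1.0, 0.003, -0.001], [0.003, -1.0, 0.0], [-0.001, -0.0, -1.0]]
ft_force: [0.3, -0.9, 0.9]
grip_width: 0.0601
gripper_force: 0.0
```

step_arm:
  targets:
    - [[-0.015,-0.04,0],[0,0,0]]
    - [[-0.045,-0.12,0],[0,0,0]]
    - [[-0.085,-0.22,0],[0,0,0]]
    - [[-0.13,-0.33,0],[0,0,0]]
    - [[-0.17,-0.44,0],[0,0,0]]
    - [[-0.21,-0.55,0],[0,0,0]]
    - [[-0.25,-0.65,0],[0,0,0]]
    - [[-0.28,-0.73,0],[0,0,0]]
    - [[-0.3,-0.78,0],[0,0,0]]
    - [[-0.308,-0.797,0],[0,0,0]]

```text
time_s: 17.2
position: [0.4421, 0.2646, 0.1274]
tool_rot: [[1.0, 0.002, -0.0], [0.002, -1.0, 0.0], [-0.0, -0.0, -1.0]]
ft_force: [0.7, -0.2, 0.6]
grip_width: 0.0602
gripper_force: 0.0
```

```bash
python3 - <<'E'
from h import *
c=cap('scene','sc3'); w=cap('wrist'); s=env.observe(); print(s['time_s'],s['position'],s['q'])
hc=c[0]['img'][120:360,160:480,::-1]
cv2.imwrite('pics/v3.png',np.hstack([cv2.resize(hc,(400,300)),cv2.resize(w[0]['img'][...,::-1],(400,300))]))
E
```

```text
17.3 [0.44278032 0.26319699 0.12736833] [ 1.75466437e+01  2.43232649e+01  8.92417383e+01 -9.56960349e-03
  6.64489795e+01  1.07476734e+02]
```

View pics/v3.png

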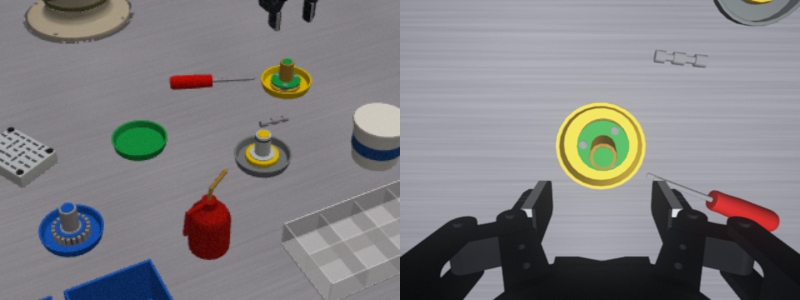

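The gear stands in the blue dish (70,220). The carrier is centred between the fingers at (601,157). The screwdriver shaft ends just outside the dish, low and clear. Now I grip and lift.

step_arm:
  targets:
    - [[0,0,0.03],[0,0,0]]
    - [[0,0,0.08],[0,0,0]]
    - [[0,0,0.14],[0,0,0]]
    - [[0,0,0.2],[0,0,0]]
    - [[0,0,0.25],[0,0,0]]
    - [[0,0,0.29],[0,0,0]]
    - [[0,0,0.315],[0,0,0]]
    - [[0,0,0.33],[0,0,0]]
    - [[0,0,0.33],[0,0,0]]

```text
time_s: 18.05
position: [0.4429, 0.2622, 0.0277]
tool_rot: [[1.0, -0.001, -0.001], [-0.001, -1.0, -0.0], [-0.001, 0.0, -1.0]]
ft_force: [-0.8, 0.4, 0.1]
grip_width: 0.0601
gripper_force: 0.0
```

step_arm:
  targets:
    - [[0,0,0],[0,0,0]]
    - [[0,0,0],[0,0,0]]
    - [[0,0,0],[0,0,0]]
    - [[0,0,0],[0,0,0]]
    - [[0,0,0],[0,0,0]]
    - [[0,0,0],[0,0,0]]
    - [[0,0,0],[0,0,0]]
    - [[0,0,0],[0,0,0]]
  jaw: 15

```text
time_s: 18.72
position: [0.4432, 0.2631, 0.0293]
tool_rot: [[1.0, 0.001, 0.002], [0.001, -1.0, 0.0], [0.002, -0.0, -1.0]]
ft_force: [-0.5, -1.6, 5.5]
grip_width: 0.0246
gripper_force: 49.1
```

step_arm:
  targets:
    - [[0,0,-0.01],[0,0,0]]
    - [[0,0,-0.03],[0,0,0]]
    - [[0,0,-0.07],[0,0,0]]
    - [[0,0,-0.12],[0,0,0]]
    - [[0,0,-0.17],[0,0,0]]
    - [[0,0,-0.22],[0,0,0]]
    - [[0,0,-0.27],[0,0,0]]
    - [[0,0,-0.305],[0,0,0]]
    - [[0,0,-0.325],[0,0,0]]
    - [[0,0,-0.333],[0,0,0]]

```text
time_s: 19.55
position: [0.4429, 0.2631, 0.1294]
tool_rot: [[1.0, 0.0, 0.001], [0.0, -1.0, 0.0], [0.001, -0.0, -1.0]]
ft_force: [-0.1, 0.4, -1.7]
grip_width: 0.0246
gripper_force: 49.1
```

step_arm:
  targets:
    - [[0,0.03,0],[0,0,0]]
    - [[0.01,0.1,0],[0,0,0]]
    - [[0.02,0.2,0],[0,0,0]]
    - [[0.035,0.31,0],[0,0,0]]
    - [[0.05,0.43,0],[0,0,0]]
    - [[0.065,0.55,0],[0,0,0]]
    - [[0.08,0.67,0],[0,0,0]]
    - [[0.095,0.78,0],[0,0,0]]
    - [[0.11,0.87,0],[0,0,0]]
    - [[0.12,0.94,0],[0,0,0]]

```text
time_s: 20.38
position: [0.4785, -0.0217, 0.1277]
tool_rot: [[1.0, -0.001, -0.001], [-0.001, -1.0, 0.0], [-0.001, -0.0, -1.0]]
ft_force: [-0.5, -0.4, -1.5]
grip_width: 0.0244
gripper_force: 49.3
```

step_arm:
  targets:
    - [[0,0.05,0],[0,0,0]]
    - [[0,0.08,0],[0,0,0]]
    - [[0,0.1,0.01],[0,0,0]]
    - [[0,0.1,0.03],[0,0,0]]
    - [[0,0.1,0.07],[0,0,0]]
    - [[0,0.1,0.12],[0,0,0]]
    - [[0,0.1,0.165],[0,0,0]]
    - [[0,0.1,0.2],[0,0,0]]
    - [[0,0.1,0.22],[0,0,0]]
    - [[0,0.1,0.23],[0,0,0]]

```text
time_s: 21.22
position: [0.4783, -0.0481, 0.0583]
tool_rot: [[1.0, 0.001, -0.002], [0.001, -1.0, 0.001], [-0.002, -0.001, -1.0]]
ft_force: [-0.0, -0.7, -1.0]
grip_width: 0.0245
gripper_force: 49.3
```

step_arm:
  targets:
    - [[0,0,0.025],[0,0,0]]
    - [[0,0,0.055],[0,0,0]]
    - [[0,0,0.075],[0,0,0]]
    - [[0,0,0.087],[0,0,0]]
    - [[0,0,0.093],[0,0,0]]
    - [[0,0,0.096],[0,0,0]]
    - [[0,0,0.098],[0,0,0]]
    - [[0,0,0.098],[0,0,0]]

```text
time_s: 21.88
position: [0.4791, -0.049, 0.0302]
tool_rot: [[1.0, 0.0, 0.0], [0.0, -1.0, -0.0], [0.0, 0.0, -1.0]]
ft_force: [-0.2, -0.1, -1.0]
grip_width: 0.0246
gripper_force: 49.3
```

step_arm:
  targets:
    - [[0,0,0.001],[0,0,0]]
    - [[0,0,0.002],[0,0,0]]
    - [[0,0,0.003],[0,0,0]]
    - [[0,0,0.004],[0,0,0]]
    - [[0,0,0.005],[0,0,0]]
    - [[0,0,0.006],[0,0,0]]
    - [[0,0,0.006],[0,0,0]]

```text
time_s: 22.47
position: [0.479, -0.049, 0.0293]
tool_rot: [[1.0, 0.0, 0.001], [0.0, -1.0, -0.0], [0.001, 0.0, -1.0]]
ft_force: [-4.4, 0.6, 12.5]
grip_width: 0.0247
gripper_force: 50.7
```

Contact made, so I release, rise and go to the piston in the grey dish.

step_arm:
  targets:
    - [[0,0,0],[0,0,0]]
    - [[0,0,0],[0,0,0]]
    - [[0,0,0],[0,0,0]]
    - [[0,0,0],[0,0,0]]
    - [[0,0,0],[0,0,0]]
    - [[0,0,0],[0,0,0]]
  jaw: 60

```text
time_s: 22.97
position: [0.4789, -0.049, 0.0281]
tool_rot: [[1.0, 0.0, -0.0], [0.0, -1.0, 0.0], [-0.0, -0.0, -1.0]]
ft_force: [0.9, -0.2, -0.1]
grip_width: 0.0596
gripper_force: 0.0
```

step_arm:
  targets:
    - [[0,0,-0.02],[0,0,0]]
    - [[0,0,-0.06],[0,0,0]]
    - [[0,0,-0.12],[0,0,0]]
    - [[0,0,-0.18],[0,0,0]]
    - [[0,0,-0.24],[0,0,0]]
    - [[0,0,-0.29],[0,0,0]]
    - [[0,0,-0.32],[0,0,0]]
    - [[0,0,-0.333],[0,0,0]]

```text
time_s: 23.63
position: [0.4793, -0.0491, 0.1295]
tool_rot: [[1.0, 0.0, 0.002], [0.0, -1.0, -0.001], [0.002, 0.001, -1.0]]
ft_force: [0.9, -0.1, -0.0]
grip_width: 0.0599
gripper_force: 0.0
```

step_arm:
  targets:
    - [[0.03,-0.04,0],[0,0,0]]
    - [[0.08,-0.11,0],[0,0,0]]
    - [[0.15,-0.2,0],[0,0,0]]
    - [[0.22,-0.29,0],[0,0,0]]
    - [[0.29,-0.38,0],[0,0,0]]
    - [[0.35,-0.46,0],[0,0,0]]
    - [[0.4,-0.52,0],[0,0,0]]
    - [[0.42,-0.547,0],[0,0,0]]
    - [[0.428,-0.555,0],[0,0,0]]
    - [[0.428,-0.555,0],[0,0,0]]

```text
time_s: 24.47
position: [0.607, 0.1175, 0.1274]
tool_rot: [[1.0, 0.001, -0.001], [0.001, -1.0, -0.0], [-0.001, 0.0, -1.0]]
ft_force: [0.1, -0.8, 0.1]
grip_width: 0.0599
gripper_force: 0.0
```

```bash
python3 - <<'E'
from h import *
c=cap('scene','sc4'); w=cap('wrist'); s=env.observe(); print(s['time_s'],s['position'],s['q'][5])
hc=c[0]['img'][120:360,160:480,::-1]
cv2.imwrite('pics/v4.png',np.hstack([cv2.resize(hc,(400,300)),cv2.resize(w[0]['img'][...,::-1],(400,300))]))
E
```

```text
24.5667 [0.60663925 0.11657733 0.12793061] 89.95068679559814
```

View pics/v4.png

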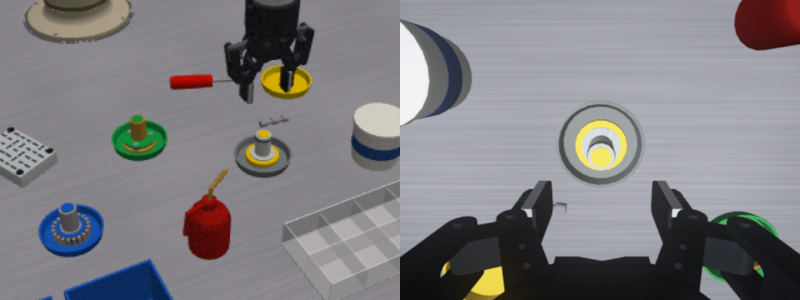

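The carrier stands in the green dish (138,130). The piston in the grey dish is centred between the fingers (600,157). I'll grip it.

step_arm:
  targets:
    - [[0,0,0.03],[0,0,0]]
    - [[0,0,0.08],[0,0,0]]
    - [[0,0,0.14],[0,0,0]]
    - [[0,0,0.2],[0,0,0]]
    - [[0,0,0.25],[0,0,0]]
    - [[0,0,0.29],[0,0,0]]
    - [[0,0,0.315],[0,0,0]]
    - [[0,0,0.332],[0,0,0]]
    - [[0,0,0.332],[0,0,0]]

```text
time_s: 25.32
position: [0.6067, 0.1171, 0.0276]
tool_rot: [[1.0, -0.0, -0.002], [-0.0, -1.0, -0.0], [-0.002, 0.0, -1.0]]
ft_force: [0.2, 0.4, 0.4]
grip_width: 0.06
gripper_force: 0.0
```

step_arm:
  targets:
    - [[0,0,0],[0,0,0]]
    - [[0,0,0],[0,0,0]]
    - [[0,0,0],[0,0,0]]
    - [[0,0,0],[0,0,0]]
    - [[0,0,0],[0,0,0]]
    - [[0,0,0],[0,0,0]]
    - [[0,0,0],[0,0,0]]
    - [[0,0,0],[0,0,0]]
  jaw: 15

```text
time_s: 25.98
position: [0.6077, 0.1176, 0.0295]
tool_rot: [[1.0, 0.0, 0.002], [0.0, -1.0, -0.0], [0.002, 0.0, -1.0]]
ft_force: [-0.2, -0.2, 6.0]
grip_width: 0.0247
gripper_force: 49.2
```

step_arm:
  targets:
    - [[0,0,-0.01],[0,0,0]]
    - [[0,0,-0.03],[0,0,0]]
    - [[0,0,-0.07],[0,0,0]]
    - [[0,0,-0.12],[0,0,0]]
    - [[0,0,-0.17],[0,0,0]]
    - [[0,0,-0.22],[0,0,0]]
    - [[0,0,-0.27],[0,0,0]]
    - [[0,0,-0.305],[0,0,0]]
    - [[0,0,-0.325],[0,0,0]]
    - [[0,0,-0.333],[0,0,0]]

```text
time_s: 26.82
position: [0.6074, 0.1176, 0.1293]
tool_rot: [[1.0, 0.0, 0.001], [0.0, -1.0, -0.0], [0.001, 0.0, -1.0]]
ft_force: [1.2, -0.5, -2.2]
grip_width: 0.0241
gripper_force: 49.1
```

step_arm:
  targets:
    - [[-0.03,-0.027,0],[0,0,0]]
    - [[-0.09,-0.08,0],[0,0,0]]
    - [[-0.17,-0.15,0],[0,0,0]]
    - [[-0.25,-0.22,0],[0,0,0]]
    - [[-0.33,-0.29,0],[0,0,0]]
    - [[-0.41,-0.36,0],[0,0,0]]
    - [[-0.475,-0.42,0],[0,0,0]]
    - [[-0.52,-0.46,0],[0,0,0]]
    - [[-0.543,-0.48,0],[0,0,0]]
    - [[-0.55,-0.487,0],[0,0,0]]

```text
time_s: 27.65
position: [0.4405, 0.2645, 0.128]
tool_rot: [[1.0, 0.002, -0.001], [0.002, -1.0, -0.0], [-0.002, 0.0, -1.0]]
ft_force: [-0.5, 0.2, -1.1]
grip_width: 0.0246
gripper_force: 49.2
```

step_arm:
  targets:
    - [[0,0,0.02],[0,0,0]]
    - [[0,0,0.06],[0,0,0]]
    - [[0,0,0.11],[0,0,0]]
    - [[0,0,0.16],[0,0,0]]
    - [[0,0,0.21],[0,0,0]]
    - [[0,0,0.25],[0,0,0]]
    - [[0,0,0.28],[0,0,0]]
    - [[0,0,0.3],[0,0,0]]
    - [[0,0,0.31],[0,0,0]]
    - [[0,0,0.315],[0,0,0]]

```text
time_s: 28.48
position: [0.4425, 0.2634, 0.0336]
tool_rot: [[1.0, -0.0, -0.0], [-0.0, -1.0, -0.0], [-0.0, 0.0, -1.0]]
ft_force: [-0.3, 0.8, -2.3]
grip_width: 0.0244
gripper_force: 49.2
```

step_arm:
  targets:
    - [[0,0,0.004],[0,0,0]]
    - [[0,0,0.008],[0,0,0]]
    - [[0,0,0.01],[0,0,0]]
    - [[0,0,0.012],[0,0,0]]
    - [[0,0,0.013],[0,0,0]]
    - [[0,0,0.013],[0,0,0]]
    - [[0,0,0.013],[0,0,0]]

```text
time_s: 29.07
position: [0.4422, 0.2637, 0.0301]
tool_rot: [[1.0, 0.0, 0.0], [0.0, -1.0, 0.0], [0.0, -0.0, -1.0]]
ft_force: [-0.5, -0.5, -1.9]
grip_width: 0.0247
gripper_force: 49.2
```

step_arm:
  targets:
    - [[0,0,0.001],[0,0,0]]
    - [[0,0,0.002],[0,0,0]]
    - [[0,0,0.003],[0,0,0]]
    - [[0,0,0.004],[0,0,0]]
    - [[0,0,0.005],[0,0,0]]
    - [[0,0,0.0055],[0,0,0]]
    - [[0,0,0.0055],[0,0,0]]

```text
time_s: 29.65
position: [0.4422, 0.2636, 0.0294]
tool_rot: [[1.0, 0.001, 0.001], [0.001, -1.0, 0.0], [0.001, -0.0, -1.0]]
ft_force: [-2.7, -1.2, 11.3]
grip_width: 0.024
gripper_force: 50.1
```

step_arm:
  targets:
    - [[0,0,0],[0,0,0]]
    - [[0,0,0],[0,0,0]]
    - [[0,0,0],[0,0,0]]
    - [[0,0,0],[0,0,0]]
    - [[0,0,0],[0,0,0]]
    - [[0,0,0],[0,0,0]]
  jaw: 60

```text
time_s: 30.15
position: [0.4422, 0.2636, 0.0283]
tool_rot: [[1.0, 0.0, -0.0], [0.0, -1.0, -0.0], [-0.0, 0.0, -1.0]]
ft_force: [0.0, -0.4, -0.0]
grip_width: 0.0598
gripper_force: 0.0
```

step_arm:
  targets:
    - [[0,0,-0.02],[0,0,0]]
    - [[0,0,-0.06],[0,0,0]]
    - [[0,0,-0.12],[0,0,0]]
    - [[0,0,-0.2],[0,0,0]]
    - [[0,0,-0.28],[0,0,0]]
    - [[0,0,-0.36],[0,0,0]]
    - [[0,0,-0.43],[0,0,0]]
    - [[0,0,-0.48],[0,0,0]]
    - [[0,0,-0.5],[0,0,0]]
    - [[0,0,-0.5],[0,0,0]]

```text
time_s: 30.98
position: [0.4426, 0.2637, 0.1797]
tool_rot: [[1.0, 0.0, 0.003], [0.0, -1.0, 0.001], [0.003, -0.001, -1.0]]
ft_force: [0.2, -0.2, 0.5]
grip_width: 0.0601
gripper_force: 0.0
```

```bash
sed -i "s/^dots=.*/dots={'piston':((389,171),(231,168)),'gear':((215,286),(367,331)),'carrier':((269,216),(267,272))}/" m.py; python3 m.py | grep -v -E 'blue|green|yellow|grey'; python3 - <<'E'
from h import *
c=cap('scene','sc5'); w=cap('side'); s=env.observe(); print(s['time_s'],s['position'],s['q'][5])
f=lambda im:cv2.resize(im,(400,300))
cv2.imwrite('pics/v5.png',np.hstack([f(c[0]['img'][120:360,160:480,::-1]),f(w[0]['img'][120:420,160:480,::-1])]))
E
```

```text
scene piston [389.4 168.3] 30 [0.4425 0.2636 0.056 ]
scene gear [213.4 285.7] 67 [ 0.6277 -0.2156  0.056 ]
scene carrier [269.4 214.3] 39 [ 0.4795 -0.0487  0.056 ]
scene can [ 0.719 -0.084  0.021] [ 0.764 -0.017  0.125]
scene tub [0.642 0.247 0.022] [0.725 0.33  0.079]
scene valve [ 0.375 -0.301  0.02 ] [ 0.492 -0.195  0.028]
side piston [229.2 164.8] 20 [0.4424 0.2642 0.056 ]
side gear [369.7 330.9] 76 [ 0.6279 -0.2159  0.056 ]
side carrier [267.1 270.1] 30 [ 0.4797 -0.0495  0.056 ]
side can [ 0.704 -0.085  0.021] [ 0.76  -0.02   0.128]
side tub [0.641 0.246 0.022] [0.723 0.329 0.081]
side valve [ 0.374 -0.302  0.022] [ 0.491 -0.198  0.029]
31.1833 [0.44172708 0.26342803 0.17725274] 107.58260559843912
```

View pics/v5.png

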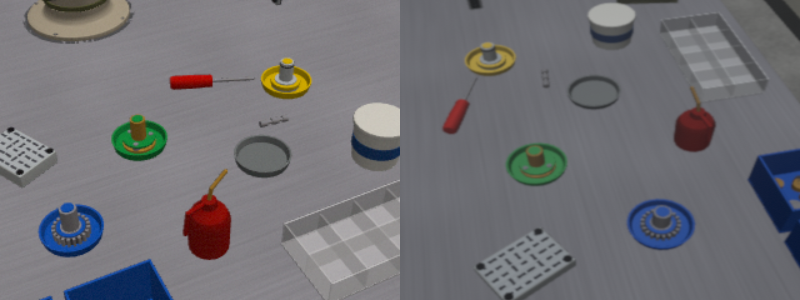

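Both views show all three parts upright and central in the right dishes: piston at (287,70), carrier at (138,130) and gear at (70,220) in the left half. The grey dish is empty, and the can, tub and valve body have not moved.

```bash
python3 -c "
from rig import close_job; print(close_job())"
```

```text
the job is handed in; nothing more can be done
None
```

The job is handed in after about 31 s: the piston stands in the yellow dish, the gear in the blue and the carrier in the green, the grey dish is empty, and the valve body, oil can and tub measure as unmoved.

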